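# Lay the next board on the laminated blank and bring the press down

## Robot

A 6-joint arm with a two-finger parallel gripper is mounted at the origin on the work surface. World frame = base frame: x ahead of the robot, y to its left, z up, the work surface at z = 0. Lengths are in m, angles in rad, forces in N, time in s.
With the tool pointing down it reaches from about 0.375 to 0.9 m from the base axis. Payload 3.1 kg.
Tool frame: the origin (TCP) lies on the centre line of the jaws, within the pads' length; the fingertips stand robot.tcp_to_tips ahead of it and the grasp point (between the pads) lies 3 mm ahead of it (robot.tcp_to_tips is the distance from the TCP to the fingertips, in m); z points along the fingers, y is the line along which they close (so a half turn about z gives the same grasp; the last joint's range is limited). The gripper opens to 87 mm and grips with 3 to 60 N. Pads are 19 mm wide; open, the fingers measure 117 mm over their backs; the gripper's body (75 mm by 190 mm) begins 51 mm behind the grasp point.
Start: joints at [0.99, 0.527, 1.433, -0, 1.181, -0.178], TCP at [0.245, 0.575, 0.245] pointing down, gripper open.
Joint ranges: [-3.08, 3.08], [-0.75, 2.2], [0.22, 2.44], [-1.43, 4.57], [0, 2.65], [-2.85, 2.85]. Speed limits (rad/s): [2.79, 2.79, 3.14, 3.14, 3.14, 3.14].

## Interface

Orientations are given as a unit quaternion [x, y, z, w].
In Python, from rig import robot gives the robot as it stands. The module is installed in compiled form; this text tells all that it offers.
- The arm moves only by the shell command python3 -m jog 'ROWS' [FORCE]. ROWS is JSON, one flat list of numbers, 5 for each row, row after row: the finger opening in m, from 0 to 0.087, then the shift along the tool's x, y, z in m, then the turn about the tool's z in units of 10 degrees (1.0 is 10 degrees). In form: [claw, x, y, z, roll, claw, x, y, z, roll, ...]. A call has 1 to 20 rows; each row shifts and turns the commanded pose from where the row before left it, along the tool's axes as they then stand; what a row does not reach is not made up. A row lasts 1/8 s, in which the tool goes at most 62.5 mm and 10.7 degrees, less where a joint would pass 70% of its speed; a pose out of reach is approached as far as the arm can. A call with a gripper value outside its range is refused whole. The fingers move at their own pace and stop on an object; FORCE is the grip in N (left out, the last holds). Time passes only in rows, so rows that do not move let the fingers close. It gives the time, the measured TCP pose, the force, the opening and the grip force at its end, in the units of the state.
- robot.get_obs(): the state, without advancing time (a new reading comes with each control period).
- robot.camera(name): name is "side" or "top"; returns the picture (400x640x3 uint8, blue, green, red); there is no depth.
- robot.camera_model(name): a dict with "fx", "fy", "cx", "cy" (pixels), "R" (3x3) and "t" (3): a world point X has camera coordinates R X + t. Camera axes: x right, y down, z forward; pixel columns grow to the right and rows downward; lengths in m; the calibration is good to about 2 mm. A picture is of the moment at which its call begins. camera_model takes no time and is no camera call.
- robot.hand_in(): hands the job in; it is judged then, once.
Trained networks look in the newest picture that a camera, given by its name, has taken for a name from the list of things; names that differ only in an ending like _2 or _b are one class to them, and where a whole thing is asked for, a point or a joint stands for the part that bears it (a point fixed in the world has none). Each returns a list of dicts, best first, with "conf" (0 to 1); they miss things now and then, are a little off and sometimes report something else, mostly with a low value. They report only what shows in the picture. A call takes as long as a camera call. They do not tell look-alikes from the thing itself.
- robot.look_for(camera, label): "extent" ([centre column, centre row, width, height] in pixels, round what is visible of it).
- robot.outline_of(camera, label): "region" (400x640 bool, what is visible of it) and "extent" ([centre column, centre row, width, height] in pixels, round what is visible of it).
The state is a dict: "time": time; "q": joint angles; "joint_velocities": joint speeds; "joint_torque": joint torques, N m; "position": TCP position; "tool_rot": TCP orientation; "ft_force": force on the tool from outside, world axes, zero at the start; "moment": the same for the moment, N m; "grip_width": finger opening in m; "grip_force": force on a finger pad.
Only numpy, scipy, OpenCV 4.12 (cv2) and the standard library are available. Lean on these libraries where they do the work, as an engineer would, in place of code of your own. Each camera call takes 0.05 s, during which the arm holds its last target. There are 200 camera calls.

## Task

Take the pale maple board from the bearers and lay it flat and squarely on the stack of boards in the green press, under the raised pressure plate: lower it gently until you feel it touch, and only then let go, never dropping it. Then push the press arm gently down by its black knob until the pressure plate bears on the board, and leave the walnut and cherry boards and the finished bowl where they are.

Things in the scene. Friction and masses are not known exactly. Their poses are not given: they have to be found in the camera images.
- maple_board: The board to lay: pale maple, 180 x 50 x 32 mm (x, y, z), about 0.2 kg. Origin at the centre of its underside, x along it, away from the robot. It starts flat across two bearers 50 mm high that run crosswise under all three boards, at x = -40 to -20 and 45 to 65 mm. The gap to the next board is about 55 mm. Hold it high: fingertips that reach below its underside would land on the stack's edge.
- walnut_board: Bystander of the same size, dark brown walnut; origin and axes as the maple board. The three boards swap places.
- cherry_board: Bystander of the same size, red-brown cherry; origin and axes as the maple board.
- bowl: Bystander: a finished pale wooden bowl, 130 mm across and 60 mm high, standing beyond the boards. Origin at the centre of its underside.
- press: Fixed green column press. Origin on the table under the middle of its bed, +x away from the robot toward its steel column. Bed 120 mm wide, x = -125 to 215 mm, top 24 mm above the table. Column: flat rail at x = 128 to 162 mm, 384 mm high, in a socket that starts at x = 114 mm and is 74 mm high. In front of the column the press is open on both sides (+y, -y) and toward the robot (-x).
- stack: Boards already laid up in the press, alternately pale and dark, 180 x 50 mm in plan, glued and pinned: they do not move. x along the length, away from the robot; the origin is on the vertical line through the middle, its height says nothing about the top. The level top face is 55 to 105 mm above the table, unknown: feel for it. The new board belongs exactly over this stack.
- press_arm (a joint): Height of the sliding arm of the press, in m: 0 = fully up, growing as the arm goes down, stop at 0.17. The arm is balanced and held by friction: it stays where it is left and takes about 5 N to push down. It carries the pressure plate, spindle and knob. The knob need not be turned.
- plate (a point): Centre of the underside of the plywood pressure plate, 96 x 56 x 16 mm (x, y, z of the press), over the middle of the bed; it starts 205 to 225 mm above the table. Its front edge is 42 mm in from the stack's robot-side end: a gripper held upright would hit it, so hold the board by its long sides near that end, leaning back toward the robot. The arm above it, 26 mm wide, runs back to the column.
- knob_top (a point): Centre of the flat top of the black knob, 56 mm across, 96 mm above plate; it moves with the arm. Push here, straight down.
Things that resemble listed ones, but are neither listed nor needed, are in the scene too. What is shaped like the maple_board but turquoise is not meant.

How it is judged:
On the way, in this order (a step that is already met when the one before it is completed fails the run):
1. the maple board, still held, has been lowered into touch with the stack, level and over it (contact force between maple_board and stack above 0.3 N and contact force between the fingers and maple_board above 1 N and horizontal distance between maple_board and stack below 0.02 m and angle between maple_board's own z axis and vertical below 0.1 rad), for 0.1 s.
2. the board is let go and lies on the stack, the pressure plate still clear of it (contact force between the fingers and maple_board below 0.05 N and contact force between maple_board and stack above 0.3 N and z of plate in the frame of maple_board above 0.042 m and angle between maple_board's own z axis and vertical below 0.04 rad and linear speed of maple_board below 0.02 m/s), for 0.2 s.
3. the pressure plate is down on the board (z of plate in the frame of maple_board below 0.0345 m), for 0.1 s.
At the end, for the whole second after the job is handed in: The maple board lies at rest and flat (within 2.3 degrees) on the stack, its middle within 10 mm of the stack's lengthwise and 8 mm sideways, turned less than 5 degrees against it; the pressure plate is down on it (gap under 2.5 mm) (x of maple_board in the frame of stack between -0.01 and 0.01 m and y of maple_board in the frame of stack between -0.008 and 0.008 m and angle between the x axis of maple_board and the x axis of stack, either way round below 0.09 rad and angle between maple_board's own z axis and vertical below 0.04 rad and contact force between maple_board and stack above 0.3 N and z of plate in the frame of maple_board below 0.0345 m and linear speed of maple_board below 0.02 m/s); the robot touches nothing.
It fails at once if the maple board fell free (moving faster than 0.25 m/s with no finger on it) (contact force between the fingers and maple_board below 0.01 N and linear speed of maple_board above 0.25 m/s).
It fails at once if the board was struck or pressed against the stack with more than 150 N (about that of touching down at 0.1 m/s) (contact force between maple_board and stack above 150 N).
It fails at once if the walnut board was shifted by more than 25 mm (distance of walnut_board from where it was at the start of the episode above 0.025 m).
It fails at once if the cherry board was shifted by more than 25 mm (distance of cherry_board from where it was at the start of the episode above 0.025 m).
It fails at once if the bowl was shifted by more than 25 mm (distance of bowl from where it was at the start of the episode above 0.025 m).
It also fails if it takes over 66 s, if anything falls off the work surface, if the arm or the gripper's body presses on something with over 40 N, if the wrist force passes 120 N, or if a joint passes its speed limit or range.

## Working session

There is one attempt and no reset: what is moved stays moved. The work goes in short steps, Python scripts to look and compute and a shell command to move; the robot and the scene stay as the last step left them, time stands still between calls to the robot, and variables do not carry over. Pictures are saved under pics/ and viewed, at most 11 in all, crops included, and the job is handed in when it is done.

```bash
mkdir -p pics; ls; python3 - <<'E'
from rig import robot
import cv2
print(robot.get_obs(), robot.tcp_to_tips)
for c in("side","top"):
    cv2.imwrite(f"pics/{c}0.png",robot.camera(c)); print(robot.camera_model(c))
    for l in("maple_board","walnut_board","cherry_board","bowl","press","stack","plate","knob_top"):
        print(c,l,[(round(d["conf"],2),[round(x) for x in d["extent"]]) for d in robot.look_for(c,l)])
E
```

```text
pics
{'time': 0.0, 'q': array([ 9.89466599e-01,  5.28441916e-01,  1.43392476e+00, -1.17290213e-05,
        1.18137967e+00, -1.78490278e-01]), 'joint_velocities': array([ 0.00107883, -0.00095944, -0.00211676,  0.0007982 ,  0.00095524,
        0.00149176]), 'joint_torque': array([-7.88975285e-04, -4.40048361e+01, -1.76588076e+01,  6.33438933e-02,
        5.83703094e-02, -1.71216607e-04]), 'position': array([0.24460304, 0.57439317, 0.24357934]), 'tool_rot': array([ 2.00058252e-01,  9.79783413e-01, -1.00207331e-03, -3.94296862e-04]), 'ft_force': array([-0.00507927, -0.6522191 , -0.18363465]), 'moment': array([ 0.01966773, -0.02018425,  0.01606133]), 'grip_force': 0.0, 'grip_width': 0.08721529991945658} 0.022
{'fx': 369.4775443075004, 'fy': 369.4775443075004, 'cx': 314.48891028420456, 'cy': 197.96788557055564, 'R': array([[ 0.947564  , -0.31947839, -0.00748447],
       [-0.22708532, -0.65668068, -0.71916809],
       [ 0.22484376,  0.68315741, -0.69479583]]), 't': array([-0.49359799,  0.29514891,  0.78073884])}
side maple_board [(0.91, [244, 326, 92, 44]), (0.85, [221, 222, 63, 34]), (0.46
[... 440 characters left out ...]
4.9141323107942, 'cx': 308.07246108637815, 'cy': 199.02793520058125, 'R': array([[ 2.69057216e-05, -9.99953801e-01, -9.61226929e-03],
       [-9.87304391e-01,  1.50024674e-03, -1.58832584e-01],
       [ 1.58839667e-01,  9.49450918e-03, -9.87258737e-01]]), 't': array([0.06674599, 0.58356566, 0.96638647])}
top maple_board [(0.94, [185, 222, 55, 86]), (0.81, [381, 313, 34, 89]), (0.6, [238, 315, 36, 82])]
top walnut_board [(0.83, [227, 200, 56, 84])]
top cherry_board [(0.75, [273, 183, 53, 81])]
top bowl [(0.94, [346, 121, 57, 56])]
top press [(0.67, [439, 146, 107, 199]), (0.28, [458, 128, 56, 135])]
top stack [(0.66, [423, 184, 30, 90])]
top plate [(0.88, [457, 128, 58, 132])]
top knob_top []
```

View pics/side0.png

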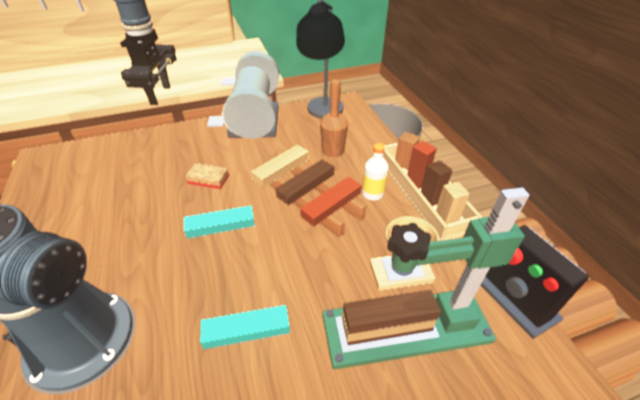

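View pics/top0.png

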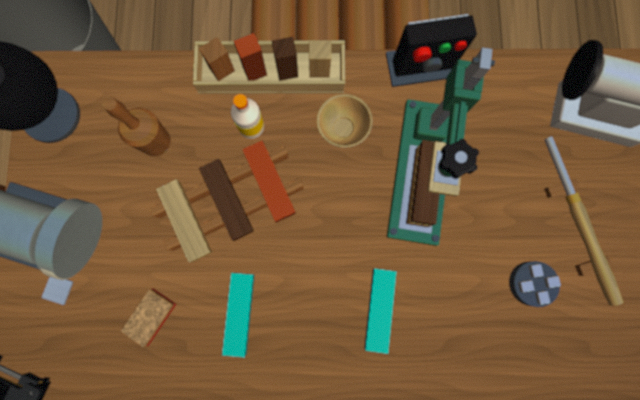

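Side: the maple board is the far-left of the bearers (280,165), and the press is at (420,310). Top: maple (185,222), walnut (227,200), cherry (268,180); stack about (424,182), knob (460,158); the two turquoise decoys are ignored.

```bash
cat > h.py <<'E'
import numpy as np, cv2
from rig import robot
def ray(c,uv,z):
    m=robot.camera_model(c);R=np.array(m["R"]);t=np.array(m["t"])
    d=R.T@np.array([(uv[0]-m["cx"])/m["fx"],(uv[1]-m["cy"])/m["fy"],1]);o=-R.T@t
    return o+d*(z-o[2])/d[2]
def proj(c,X):
    m=robot.camera_model(c);p=np.array(X)@np.array(m["R"]).T+np.array(m["t"])
    return p[...,:2]/p[...,2:]*m["fx"]+[m["cx"],m["cy"]]
E
python3 - <<'E'
from h import *
T=robot.camera("top")
o=[d for d in robot.outline_of("top","maple_board") if abs(d["extent"][0]-185)<15]
print(len(o))
if o:
    m=o[0]["region"].astype(np.uint8); g=T[m>0].astype(int)
    print(m.sum(), g.mean(0))
    r=cv2.boxPoints(cv2.minAreaRect(cv2.findContours(m,0,1)[0][0])); print(r)
    P=np.array([ray("top",p,.082)[:2] for p in r]); print(P, P.mean(0), np.linalg.norm(np.diff(P,axis=0),axis=1))
S=cv2.imread("pics/side0.png")
a=cv2.resize(T[85:255,140:220],None,fx=3.5,fy=3.5,interpolation=2)
a=np.hstack([cv2.resize(T[90:250,380:480],None,fx=3.5,fy=3.5,interpolation=2), cv2.resize(T[175:270,150:215],None,fx=5,fy=5.8947,interpolation=2)[:560]])
print(a.shape)
cv2.imwrite("pics/crop1.png",a)
E
```

```text
1
2182 [ 90.79055912 133.06278643 154.35013749]
[[154.78767 188.73291]
 [179.72603 177.39728]
 [214.04109 252.89044]
 [189.10274 264.22607]]
[[0.6015752  0.40529402]
 [0.62708152 0.35111059]
 [0.46043464 0.26911297]
 [0.43620905 0.32209319]] [0.5313251  0.33690269] [0.05988669 0.18572773 0.05825618]
(560, 675, 3)
```

View pics/crop1.png

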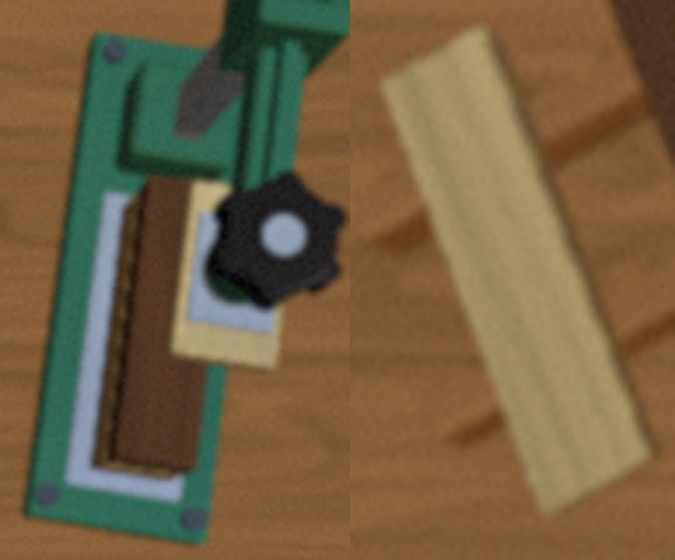

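The crop shows the bed corners at top-image (407,99), (387,237), (438,245), the stack's dark top from (413,221) to (435,224), the knob centre at (461,157), and the maple corners sharply.

```bash
python3 - <<'E'
from h import *
from scipy.optimize import least_squares as ls
def W(p,L):
    c,s=np.cos(p[2]),np.sin(p[2]);L=np.array(L,float)
    return np.c_[p[0]+c*L[:,0]-s*L[:,1],p[1]+s*L[:,0]+c*L[:,1],L[:,2]]
q=lambda a,o,s:np.array(a)/s-.4+o
m=q([[381,87],[487,25],[652,455],[547,515]],[150,175],[5,5.895])
L=[[.09,.025,.082],[.09,-.025,.082],[-.09,-.025,.082],[-.09,.025,.082]]
r=ls(lambda p:(proj("top",W(p,L))-m).ravel(),[.53,.33,.4]);print("maple",r.x,r.fun.round(1))
b=q([[95,32],[25,515],[203,543],[112,462],[193,470],[148,180],[172,352],[275,367],[283,235]],[380,90],3.5)
f=lambda p:(proj("top",W(p,[[.215,.06,.024],[-.125,.06,.024],[-.125,-.06,.024],[-.09,.025,p[3]],[-.09,-.025,p[3]],[.09,.025,p[3]],[-.048,.028,p[4]+.016],[-.048,-.028,p[4]+.016],[0,0,p[4]+.096]]))-b).ravel()
r=ls(f,[.55,-.2,0,.08,.215],loss="soft_l1");print("press",r.x,f(r.x).round(1))
E
```

```text
maple [0.53187025 0.18684992 0.44303651] [-0.1 -1.1 -0.7 -0.2  0.4  0.7  0.3  0.5]
press [ 0.61250207 -0.19403829 -0.16826472  0.09967894  0.21812866] [-0.3 -1.  -0.   0.   1.2  0.8 -0.5 -0.9 -0.3  0.7  0.  -0.7 -0.4 -0.
  0.4  0.6  0.2  0.1]
```

```bash
python3 - <<'E'
from h import *
from scipy.optimize import least_squares as ls
def W(p,L):
    c,s=np.cos(p[2]),np.sin(p[2]);L=np.array(L,float)
    return np.c_[p[0]+c*L[:,0]-s*L[:,1],p[1]+s*L[:,0]+c*L[:,1],L[:,2]]
m=(np.array([[381,87],[487,25],[652,455],[547,515]])-[350,0])/[5,5.895]-.4+[150,175]
L=[[.09,.025,.082],[.09,-.025,.082],[-.09,-.025,.082],[-.09,.025,.082]]
r=ls(lambda p:(proj("top",W(p,L))-m).ravel(),[.53,.33,.4]);p=r.x;print("maple",p,r.fun.round(1))
print(W(p,[[-.066,0,.082]]))
from scipy.spatial.transform import Rotation as Ro
o=robot.get_obs();R=Ro.from_quat(o["tool_rot"]);print(R.as_matrix().round(3), o["time"])
E
```

```text
maple [0.53198501 0.34012964 0.46268295] [ 0.2 -0.5 -0.4  0.1  0.2  0.1  0.1  0.3]
[[0.47292437 0.3106705  0.082     ]]
[[-0.92   0.392 -0.   ]
 [ 0.392  0.92  -0.   ]
 [ 0.    -0.    -1.   ]] 1.0
```

```bash
python3 -m jog '[0.087,-0.0378,-0.0208,0,0,0.087,-0.0378,-0.0208,0,0,0.087,-0.0378,-0.0208,0,0,0.087,-0.0378,-0.0208,0,0,0.087,-0.0378,-0.0208,0,0,0.087,-0.0378,-0.0208,0,0,0.087,-0.0378,-0.0208,0,0,0.087,-0.0378,-0.0208,0,0,0.087,0,0,0.015,-1,0.087,0,0,0.015,-1,0.087,0,0,0.015,-1,0.087,0,0,0.015,-1,0.087,0,0,0.01,-0.96,0.087,0,0,0,0]' 60
cat >> h.py <<'E'
from scipy.spatial.transform import Rotation as Ro
def to(x,y,z,yaw):
    """tool-axis shift & roll units to reach xyz with tool y axis at yaw+90deg"""
    o=robot.get_obs();M=Ro.from_quat(o["tool_rot"]).as_matrix()
    d=M.T@(np.array([x,y,z])-o["position"])
    a=np.degrees(yaw+np.pi/2-np.arctan2(M[1,1],M[0,1]))
    print("shift",d.round(4),"roll",round(-((a+90)%180-90)/10,3),"pos",o["position"].round(4),"tilt",M[:,2].round(3),"q",o["q"].round(2),"t",o["time"],"F",o["ft_force"].round(1),"grip",o["grip_width"].round(4),o["grip_force"])
E
python3 - <<'E'
from h import *
to(.4577,.303,.077,.4627)
S=robot.camera("side");T=robot.camera("top")
cv2.imwrite("pics/a.png",np.hstack([cv2.resize(S[40:240,160:420],None,fx=1.5,fy=1.5),cv2.resize(T[150:300,120:320],None,fx=2,fy=2)]))
E
```

```text
time: 2.75
position: [0.4575, 0.3031, 0.1739]
tool_rot: [-0.228, 0.974, -0.0, -0.001]
ft_force: [0.2, -0.5, -0.5]
grip_width: 0.0869
grip_force: 0.0Traceback (most recent call last):
  File "<stdin>", line 2, in <module>
  File "h.py", line 16, in to
    print("shift",d.round(4),"roll",round(-((a+90)%180-90)/10,3),"pos",o["position"].round(4),"tilt",M[:,2].round(3),"q",o["q"].round(2),"t",o["time"],"F",o["ft_force"].round(1),"grip",o["grip_width"].round(4),o["grip_force"])
                                                                                                                                                                                         ^^^^^^^^^^^^^^^^^^^^^
AttributeError: 'float' object has no attribute 'round'
```

```bash
sed -i 's/o\["grip_width"\].round(4)/o["grip_width"]/' h.py; python3 - <<'E'
from h import *
to(.4577,.303,.077,.4627)
S=robot.camera("side");T=robot.camera("top")
cv2.imwrite("pics/a.png",np.hstack([cv2.resize(S[40:240,160:420],(390,300)),cv2.resize(T[150:300,120:320],(400,300))]))
E
```

```text
shift [-0.0003 -0.0002  0.0969] roll -0.011 pos [0.4575 0.3031 0.1739] tilt [-0.002 -0.001 -1.   ] q [ 0.38  0.52  1.69  0.    0.93 -1.65] t 2.75 F [ 0.2 -0.5 -0.5] grip 0.08691570489171038 0.0
```

View pics/a.png

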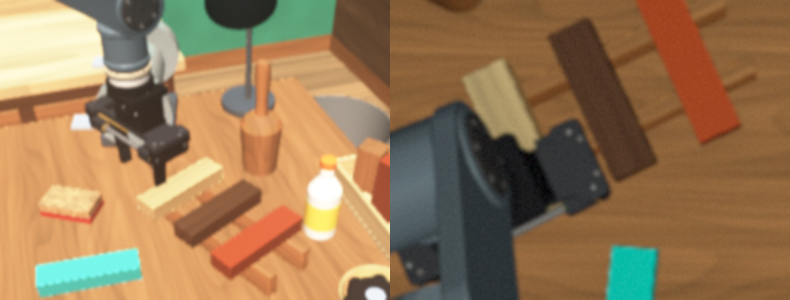

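The gripper stands at the near end of the maple board, with the wide body crosswise. Descending.

```bash
python3 -m jog '[0.087,0,0,0.025,0,0.087,0,0,0.025,0,0.087,0,0,0.025,0,0.087,0,0,0.015,0,0.087,0,0,0.007,0,0.087,0,0,0,0,0.03,0,0,0,0,0.03,0,0,0,0,0.03,0,0,0,0,0.03,0,0,0,0,0.03,0,0,0,0,0.03,0,0,0,0]' 60; python3 -c "
from h import *
to(.4577,.303,.077,.4627)"
```

```text
time: 4.35
position: [0.4578, 0.3034, 0.0777]
tool_rot: [-0.229, 0.973, 0.0, -0.0]
ft_force: [-0.5, 0.7, 1.9]
grip_width: 0.0497
grip_force: 60.0
shift [ 0.0003 -0.0004  0.0007] roll 0.001 pos [0.4578 0.3034 0.0777] tilt [-0.  0. -1.] q [ 0.38  0.68  1.75  0.    0.71 -1.65] t 4.35 F [-0.5  0.7  1.9] grip 0.04966554134104912 59.98179679736495
```

```bash
python3 -m jog '[0.03,0,0,-0.005,0,0.03,0,0,-0.015,0,0.03,0,0,-0.02,0,0.03,0,0,-0.02,0,0.03,0,0,-0.02,0,0.03,0,0,-0.02,0,0.03,0,0,0,0]'; python3 - <<'E'
from h import *
from math import cos,sin
y=-.16826; X=lambda a:(.6125+a*cos(y),-.19404+a*sin(y))
to(*X(-.23),.175,y); to(*X(-.09),.175,y)
S=robot.camera("side");T=robot.camera("top")
cv2.imwrite("pics/b.png",np.hstack([cv2.resize(S[60:210,160:360],(400,300)),cv2.resize(T[150:300,120:320],(400,300))]))
E
```

```text
time: 5.22
position: [0.4589, 0.3037, 0.1796]
tool_rot: [-0.229, 0.973, 0.0, 0.002]
ft_force: [1.2, 0.0, -2.5]
grip_width: 0.0495
grip_force: 60.0
shift [ 0.2706 -0.3782  0.0036] roll 3.616 pos [0.4589 0.3037 0.1796] tilt [ 0.004  0.002 -1.   ] q [ 0.38  0.51  1.69 -0.    0.94 -1.65] t 5.225 F [ 1.2  0.  -2.5] grip 0.049462908089734706 59.97567309066653
shift [ 0.1575 -0.4608  0.0041] roll 3.616 pos [0.4589 0.3037 0.1796] tilt [ 0.004  0.002 -1.   ] q [ 0.38  0.51  1.69 -0.    0.94 -1.65] t 5.225 F [ 1.2  0.  -2.5] grip 0.049462908089734706 59.97567309066653
```

View pics/b.png

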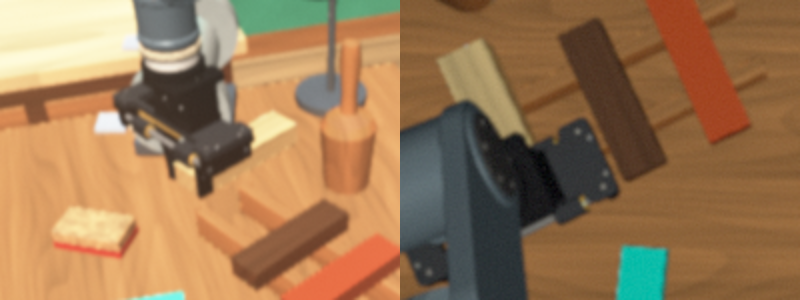

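```bash
python3 -m jog '[0.03,0.01,-0.014,0,0,0.03,0.0193,-0.027,0,0,0.03,0.0193,-0.027,0,0,0.03,0.0193,-0.027,0,0,0.03,0.0193,-0.027,0,0,0.03,0.0193,-0.027,0,0,0.03,0.0193,-0.027,0,0,0.03,0.0193,-0.027,0,0,0.03,0.0193,-0.027,0,0,0.03,0.0193,-0.027,0,0,0.03,0.0193,-0.027,0,0,0.03,0.0193,-0.027,0,0,0.03,0.0193,-0.027,0,0,0.03,0.0193,-0.027,0,0,0.03,0.01,-0.014,0,0]'; python3 -m jog '[0.03,0,0,0,0.4,0.03,0,0,0,0.7,0.03,0,0,0,0.7,0.03,0,0,0,0.7,0.03,0,0,0,0.7,0.03,0,0,0,0.41,0.03,0,0,0,0,0.03,0,0,0,0]'; python3 - <<'E'
from h import *
from math import cos,sin
y=-.16826; X=lambda a:(.6125+a*cos(y),-.19404+a*sin(y))
to(*X(-.23),.175,y)
S=robot.camera("side");T=robot.camera("top")
cv2.imwrite("pics/c.png",np.hstack([cv2.resize(S[150:390,260:540],(420,360)),cv2.resize(T[90:300,350:530],None,fx=2,fy=360/210)]))
cv2.imwrite("pics/side_c.png",S)
E
```

```text
time: 7.2
position: [0.3835, -0.1586, 0.1771]
tool_rot: [-0.228, 0.974, 0.0, -0.001]
ft_force: [-0.6, -0.4, -2.6]
grip_width: 0.0494
grip_force: 60.0
time: 8.2
position: [0.3841, -0.1568, 0.1773]
tool_rot: [0.083, 0.997, 0.0, -0.001]
ft_force: [0.2, -0.1, -2.7]
grip_width: 0.0495
grip_force: 60.0
shift [-0.0014  0.0015  0.0023] roll 0.01 pos [ 0.3841 -0.1568  0.1773] tilt [-0.001  0.    -1.   ] q [-0.66  0.37  2.01 -0.    0.76 -2.06] t 8.2 F [ 0.2 -0.1 -2.7] grip 0.049483513982078814 59.975561583414674
```

View pics/c.png

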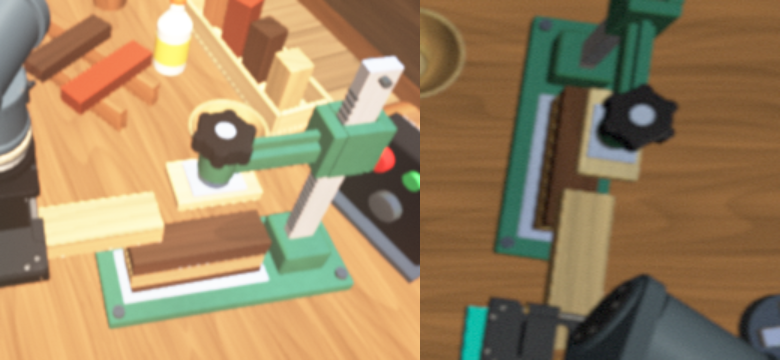

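Side part: the maple is held level ahead of the stack, its nose at (162,215). Top part: its nose edge runs (567,190)–(613,192), in line with the stack and just in front of the plate. Checking lateral alignment numerically.

```bash
python3 - <<'E'
from h import *
from scipy.optimize import least_squares as ls
def W(p,L):
    c,s=np.cos(p[2]),np.sin(p[2]);L=np.array(L,float)
    return np.c_[p[0]+c*L[:,0]-s*L[:,1],p[1]+s*L[:,0]+c*L[:,1],L[:,2]]
b=np.array([[95,32],[25,515],[203,543],[112,462],[193,470],[148,180],[172,352],[275,367],[283,235]])/3.5-.4+[380,90]
s=np.array([[128,262],[271,246],[110,325]])/1.5-.2+[260,150]
def f(p):
    t=proj("top",W(p,[[.215,.06,.024],[-.125,.06,.024],[-.125,-.06,.024],[-.09,.025,p[3]],[-.09,-.025,p[3]],[.09,.025,p[3]],[-.048,.028,p[4]+.016],[-.048,-.028,p[4]+.016],[0,0,p[4]+.096]]))-b
    u=proj("side",W(p,[[-.09,-.025,p[3]],[.09,-.025,p[3]],[-.125,-.06,.024]]))-s
    return np.r_[t.ravel(),u.ravel()]
r=ls(f,[.61,-.19,-.17,.1,.218],loss="soft_l1");p=r.x;print("press",p,f(p).round(1))
T=robot.camera("top")
for uv in([147,190],[193,192]):
    q=ray("top",np.array(uv)/[2,1.714]-.2+[350,90],.1816)[:2]-p[:2]
    c,s_=np.cos(p[2]),np.sin(p[2]);print("nose local",c*q[0]+s_*q[1],-s_*q[0]+c*q[1])
q=robot.get_obs()["position"][:2]-p[:2];print("tcp local",c*q[0]+s_*q[1],-s_*q[0]+c*q[1])
# board colour mask in top image -> rect
hsv=cv2.cvtColor(T,40)
m=cv2.inRange(hsv,(15,60,110),(30,170,255));m[:,:405]=0;m[:,470:]=0;m[:202]=0;m[275:]=0
m=cv2.morphologyEx(m,2,np.ones((3,3)))
cn=max(cv2.findContours(m,0,1)[0],key=cv2.contourArea);R=cv2.boxPoints(cv2.minAreaRect(cn));print(R)
for uv in R:
    q=ray("top",uv,.1816)[:2]-p[:2];print(c*q[0]+s_*q[1],-s_*q[0]+c*q[1])
E
```

```text
press [ 0.61248389 -0.19442252 -0.16965696  0.09914996  0.21736953] [ 0.  -1.   0.1 -0.   1.3  0.8 -0.4 -0.9 -0.3  0.7  0.2 -0.6 -0.3  0.
  0.4  0.7  0.3  0.2  3.2  2.  -0.3 -1.4 -0.8 -1.8]
nose local -0.058902655102855805 0.023397905152362026
nose local -0.05366491317603369 -0.021306602463300493
tcp local -0.23103476594471378 -0.0013290946643296012
[[413.08878 271.24573]
 [421.5734  199.12628]
 [458.06827 203.4198 ]
 [449.58365 275.53925]]
-0.19810822862876087 0.025057595535060123
-0.05645599736147138 0.02712642327531945
-0.052970329331718954 -0.04438009052007435
-0.19438702694268795 -0.04464790719530638
```

```bash
python3 -m jog '[0.03,0,0.0005,0.01,0,0.03,-0.005,0.0005,0.012,0.01,0.03,-0.015,0,0,0,0.03,-0.015,0,0,0,0.03,-0.015,0,0,0,0.03,-0.015,0,0,0,0.03,-0.015,0,0,0,0.03,-0.015,0,0,0,0.03,-0.015,0,0,0,0.03,-0.012,0,0,0,0.03,-0.008,0,0,0,0.03,-0.004,0,0,0,0.03,0,0,0,0,0.03,0,0,0,0]'; python3 - <<'E'
from h import *
from math import cos,sin
y=-.1696; X=lambda a:(.6125+a*cos(y),-.1944+a*sin(y))
to(*X(-.092),.155,y)
E
```

```text
time: 10.1
position: [0.5165, -0.1781, 0.1555]
tool_rot: [0.084, 0.996, 0.0, -0.0]
ft_force: [-0.5, 0.6, -2.5]
grip_width: 0.0495
grip_force: 60.0
shift [-0.0054  0.0001  0.0004] roll 0.003 pos [ 0.5165 -0.1781  0.1555] tilt [-0.001  0.    -1.   ] q [-0.54  0.55  1.71 -0.    0.88 -1.94] t 10.1 F [-0.5  0.6 -2.5] grip 0.049477788836709544 59.97563626617193
```

```bash
python3 -m jog '[0.03,-0.003,0,0,0,0.03,-0.0025,0,0,0,0.03,0,0,0,0]'; python3 - <<'E'
from h import *
S=robot.camera("side");T=robot.camera("top")
cv2.imwrite("pics/d.png",np.hstack([cv2.resize(S[180:380,300:500],(500,500)),cv2.resize(T[120:280,380:480],(300,480))[:500] if 0 else cv2.resize(T[120:270,390:480],(300,500))]))
E
```

```text
time: 10.48
position: [0.5228, -0.1793, 0.1556]
tool_rot: [0.084, 0.996, -0.0, 0.0]
ft_force: [0.6, -0.3, -2.4]
grip_width: 0.0496
grip_force: 60.0
```

View pics/d.png

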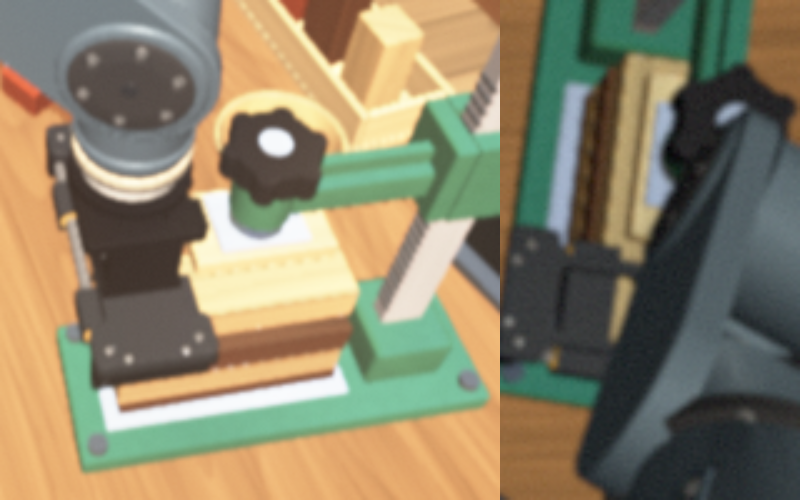

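The board is over the stack, just clear of the plate, with no side force. Lowering.

```bash
python3 -m jog '[0.03,0,0,0.005,0,0.03,0,0,0.006,0,0.03,0,0,0.005,0,0.03,0,0,0.002,0,0.03,0,0,0.001,0]'; for i in 1; do python3 -m jog '[0.03,0,0,0.001,0,0.03,0,0,0.001,0,0.03,0,0,0.001,0,0.03,0,0,0.001,0]'; done
```

```text
time: 11.2
position: [0.5224, -0.1792, 0.1363]
tool_rot: [0.084, 0.996, 0.0, -0.0]
ft_force: [-0.6, -0.3, -3.2]
grip_width: 0.0497
grip_force: 60.0
time: 11.7
position: [0.5225, -0.1792, 0.1326]
tool_rot: [0.084, 0.996, -0.0, 0.0]
ft_force: [0.3, 0.7, -1.9]
grip_width: 0.0494
grip_force: 60.0
```

```bash
python3 -m jog '[0.03,0,0,0.001,0,0.03,0,0,0.001,0,0.03,0,0,0.001,0]'
```

```text
time: 12.08
position: [0.5225, -0.1792, 0.132]
tool_rot: [0.084, 0.996, -0.0, 0.0]
ft_force: [-5.3, 2.4, 20.2]
grip_width: 0.0496
grip_force: 60.0
```

```bash
python3 -m jog '[0.03,0,0,0,0,0.03,0,0,-0.001,0,0.03,0,0,0,0]'; python3 - <<'E'
from h import *
y=-.1696
to(.6125-.092*np.cos(y),-.1944-.092*np.sin(y),.132,y)
E
```

```text
time: 12.45
position: [0.5224, -0.1792, 0.1321]
tool_rot: [0.084, 0.996, -0.0, 0.0]
ft_force: [-2.8, 0.5, 9.9]
grip_width: 0.0493
grip_force: 60.0
shift [0.0007 0.0002 0.0001] roll 0.004 pos [ 0.5224 -0.1792  0.1321] tilt [ 0.001 -0.    -1.   ] q [-0.53  0.59  1.72 -0.    0.83 -1.93] t 12.45 F [-2.8  0.5  9.9] grip 0.04932808982772217 59.97721094638109
```

```bash
python3 -m jog '[0.055,0,0,0,0,0.06,0,0,0,0,0.08,0,0,0,0,0.08,0,0,0,0,0.08,0,0,0,0]' && python3 -m jog '[0.08,0.005,0,0,0,0.08,0.01,0,0,0,0.08,0.02,0,0,0,0.08,0.03,0,0,0,0.08,0.03,0,0,0,0.08,0.02,0,-0.01,0,0.08,0,0,-0.01,0,0.08,0,0,0,0]'; python3 - <<'E'
from h import *
S=robot.camera("side");T=robot.camera("top")
cv2.imwrite("pics/e.png",np.hstack([cv2.resize(S[180:380,300:500],(500,500)),cv2.resize(T[120:270,390:480],(300,500))]))
E
```

```text
time: 13.08
position: [0.5225, -0.1792, 0.1304]
tool_rot: [0.084, 0.996, 0.0, -0.0]
ft_force: [0.1, -0.2, -0.1]
grip_width: 0.0776
grip_force: 0.0
time: 14.08
position: [0.4105, -0.1608, 0.1516]
tool_rot: [0.084, 0.996, -0.001, 0.002]
ft_force: [0.0, -1.7, 0.1]
grip_width: 0.0799
grip_force: 0.0
```

View pics/e.png

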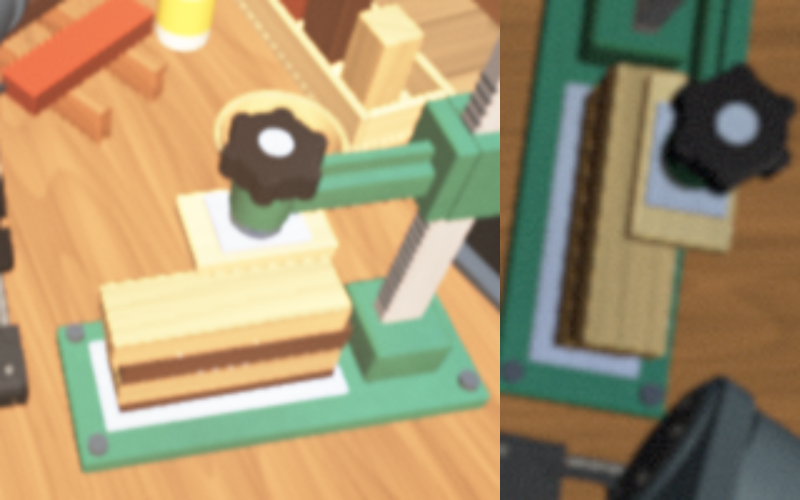

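```bash
cat > m.py <<'E'
from h import *
def loc(c,uv,z):
    q=ray(c,uv,z)[:2]-[.6125,-.1944];y=-.1696
    return (np.cos(y)*q[0]+np.sin(y)*q[1]).round(4),(-np.sin(y)*q[0]+np.cos(y)*q[1]).round(4)
E
python3 - <<'E'
from m import *
for uv in([585,347],[668,355],[612,65]): print("top",loc("top",(np.array(uv)-[500,0])/(10/3)-.35+[390,120],.1363))
for uv in([102,290],[120,345],[350,300]): print("side board top",loc("side",np.array(uv)/2.5-.3+[300,180],.1363))
for n,L in dict(near_top=[-.09,-.025,.1363],near_bot=[-.09,-.025,.1043],far_top=[.09,-.025,.1363],bed=[-.125,-.06,.024]).items():
    c,s=np.cos(-.1696),np.sin(-.1696)
    P=[.6125+c*L[0]-s*L[1],-.1944+s*L[0]+c*L[1],L[2]]
    print(n,"side",((proj("side",P)-[300,180]+.3)*2.5).round(),"top",((proj("top",P)-[390,120]+.35)*10/3+[500,0]).round())
E
```

```text
top (np.float64(-0.1004), np.float64(0.0236))
top (np.float64(-0.0967), np.float64(-0.0272))
top (np.float64(0.0807), np.float64(0.0303))
side board top (np.float64(-0.0972), np.float64(0.0191))
side board top (np.float64(-0.0936), np.float64(-0.0266))
side board top (np.float64(0.0829), np.float64(-0.0185))
near_top side [124. 342.] top [666. 344.]
near_bot side [122. 364.] top [652. 349.]
far_top side [363. 306.] top [701.  65.]
bed side [ 82. 462.] top [664. 420.]
```

Centre is about −8 mm lengthwise, sideways about 0: I'll nudge the end face forward ~7 mm with closed fingertips.

```bash
python3 -m jog '[0,0,0,0.009,0,0,0,0,0.009,0,0,-0.01,0,0,0,0,-0.02,0,0,0,0,-0.02,0,0,0,0,-0.02,0,0,0,0,-0.012,0,0,0,0,-0.005,0,0,0,0,0,0,0,0,0,0,0,0,0]' 20; python3 - <<'E'
from h import *
y=-.1696
to(.6125-.1*np.cos(y),-.1944-.1*np.sin(y),.134,y)
E
```

```text
time: 15.42
position: [0.4941, -0.1742, 0.1324]
tool_rot: [0.084, 0.996, 0.0, -0.001]
ft_force: [0.5, 0.2, 0.6]
grip_width: 0.0005
grip_force: 0.0
shift [-0.0202  0.     -0.0016] roll 0.003 pos [ 0.4941 -0.1742  0.1324] tilt [-0.001  0.001 -1.   ] q [-0.55  0.56  1.79 -0.    0.79 -1.95] t 15.425 F [0.5 0.2 0.6] grip 0.0005036439791639204 0.0
```

```bash
python3 -m jog '[0,-0.005,0,-0.0016,0,0,-0.003,0,0,0,0,-0.002,0,0,0,0,-0.002,0,0,0,0,-0.002,0,0,0,0,-0.002,0,0,0,0,-0.002,0,0,0,0,-0.0015,0,0,0,0,0,0,0,0,0,0,0,0,0]' 
python3 -m jog '[0,0.01,0,0,0,0,0.03,0,0,0,0,0.03,0,0,0,0,0.03,0,0,0,0,0.01,0,0,0,0,0,0,0,0]'; python3 - <<'E'
from m import *
S=robot.camera("side");T=robot.camera("top")
cv2.imwrite("pics/f.png",np.hstack([cv2.resize(S[180:380,300:500],(500,500)),cv2.resize(T[120:270,390:480],(300,500))]))
E
```

```text
time: 16.68
position: [0.5147, -0.1781, 0.1343]
tool_rot: [0.084, 0.996, -0.0, 0.001]
ft_force: [-0.5, -0.3, 0.8]
grip_width: 0.0005
grip_force: 0.0
time: 17.42
position: [0.4058, -0.1596, 0.1344]
tool_rot: [0.085, 0.996, -0.0, 0.0]
ft_force: [0.2, 0.7, 0.4]
grip_width: 0.0007
grip_force: 0.0
```

View pics/f.png

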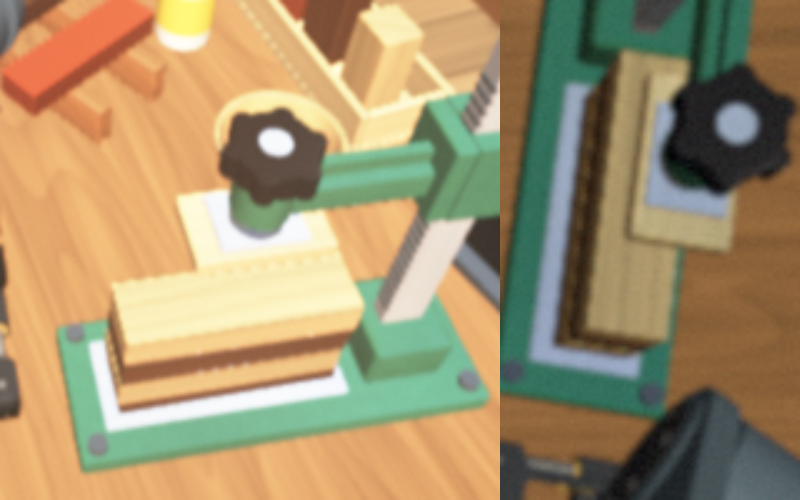

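The board now sits squarely on the stack: near end at (588,335)–(668,343), matching the centred prediction. Now the knob.

```bash
python3 -m jog '[0,0,0,-0.03,0,0,0,0,-0.04,0,0,0,0,-0.04,0,0,0,0,-0.04,0,0,0,0,-0.04,0,0,0,0,-0.04,0,0,0,0,-0.03,0,0,0,0,0,0,0,-0.02,0,0,0,0,-0.03,0,0,0,0,-0.03,0,0,0,0,-0.03,0,0,0,0,-0.03,0,0,0,0,-0.03,0,0,0,0,-0.03,0,0,0,0,-0.01,0,0,0,0,0,0,0,0]'; python3 - <<'E'
from h import *
to(.6125,-.1944,.34,-.1696)
S=robot.camera("side");T=robot.camera("top")
cv2.imwrite("pics/g.png",np.hstack([cv2.resize(S[130:380,300:550],(500,500)),cv2.resize(T[120:270,390:480],(300,500))]))
E
```

```text
time: 19.65
position: [0.6125, -0.1944, 0.3925]
tool_rot: [0.084, 0.996, 0.0, -0.001]
ft_force: [-0.7, 0.1, 0.8]
grip_width: 0.0001
grip_force: 0.0
shift [-0.0002 -0.0001  0.0525] roll 0.006 pos [ 0.6125 -0.1944  0.3925] tilt [-0.003  0.001 -1.   ] q [-0.48  0.43  1.18 -0.    1.53 -1.88] t 19.65 F [-0.7  0.1  0.8] grip 0.0001296668665501757 0.0
```

View pics/g.png

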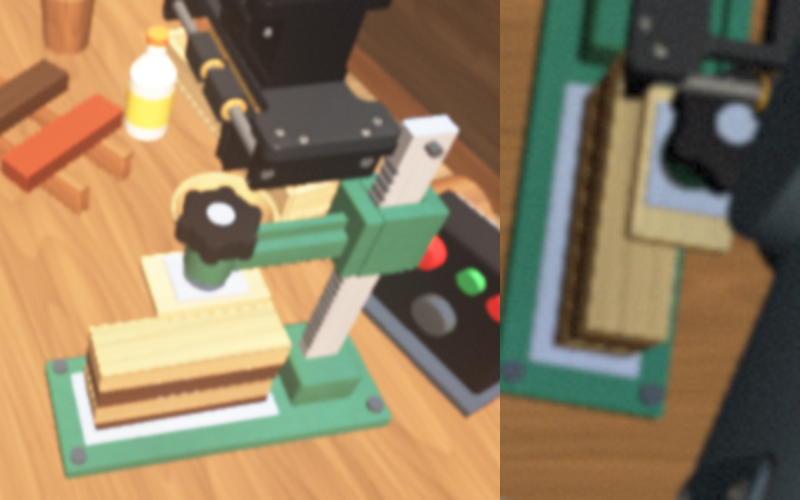

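```bash
python3 - <<'E'
from h import *
for z in(.3925-.022,.3134): 
    P=[.6125,-.1944,z];print(((proj("side",P)-[300,130])*2).round(),((proj("top",P)-[390,120])*10/3+[500,0]).round())
print(proj("top",[.6125,-.1944,.3134]), ((np.array([220,214])/2+[300,130])))
o=robot.get_obs();print(o["position"])
# triangulate knob centre
m={c:robot.camera_model(c) for c in("side","top")}
Pm={c:np.array([[v["fx"],0,v["cx"]],[0,v["fy"],v["cy"]],[0,0,1]])@np.c_[v["R"],v["t"]] for c,v in m.items()}
X=cv2.triangulatePoints(Pm["side"],Pm["top"],np.array([[410.],[237.]]),np.array([[460.9],[156.7]]));print((X[:3]/X[3]).ravel())
E
```

```text
[233. 160.] [776.  92.]
[220. 212.] [736. 123.]
[460.71340536 156.91018252] [410. 237.]
[ 0.61171261 -0.1942683   0.39362438]
[ 0.61305381 -0.19523205  0.31169931]
```

```bash
python3 -m jog '[0,0,0,0.015,0,0,0,0,0.02,0,0,0,0,0.015,0,0,0,0,0.004,0,0,0,0,0.002,0,0,0,0,0.002,0,0,0,0,0.002,0,0,0,0,0.002,0]'; python3 -m jog '[0,0,0,0.003,0,0,0,0,0.004,0,0,0,0,0.004,0,0,0,0,0.004,0]'
```

```text
time: 20.75
position: [0.613, -0.1947, 0.3337]
tool_rot: [0.084, 0.996, -0.0, 0.001]
ft_force: [-0.8, 0.8, 6.1]
grip_width: 0.0008
grip_force: 2.6
time: 21.25
position: [0.613, -0.1948, 0.3187]
tool_rot: [0.084, 0.996, -0.0, 0.001]
ft_force: [-0.9, 0.5, 6.0]
grip_width: 0.0007
grip_force: 2.6
```

Pushing with a steady 6 N; about 60 mm to go, last part slowly.

```bash
python3 -m jog '[0,0,0,0.004,0,0,0,0,0.004,0,0,0,0,0.004,0,0,0,0,0.004,0,0,0,0,0.004,0,0,0,0,0.004,0,0,0,0,0.004,0,0,0,0,0.004,0,0,0,0,0.004,0,0,0,0,0.004,0,0,0,0,0.004,0,0,0,0,0.004,0,0,0,0,0.004,0,0,0,0,0.002,0]'; python3 -m jog '[0,0,0,0.001,0,0,0,0,0.001,0,0,0,0,0.001,0,0,0,0,0.001,0,0,0,0,0.001,0]'
```

```text
time: 23.0
position: [0.613, -0.1947, 0.2643]
tool_rot: [0.084, 0.996, -0.0, 0.001]
ft_force: [-1.4, 0.9, 5.3]
grip_width: 0.0007
grip_force: 2.6
time: 23.62
position: [0.613, -0.1947, 0.2592]
tool_rot: [0.084, 0.996, -0.0, 0.001]
ft_force: [-2.3, 0.2, 5.1]
grip_width: 0.0003
grip_force: 2.6
```

```bash
python3 -m jog '[0,0,0,0.001,0,0,0,0,0.001,0,0,0,0,0.001,0]'
```

```text
time: 24.0
position: [0.613, -0.1947, 0.2562]
tool_rot: [0.084, 0.996, -0.0, 0.001]
ft_force: [-0.5, 0.3, 5.2]
grip_width: 0.0007
grip_force: 2.6
```

```bash
python3 -m jog '[0,0,0,0.001,0,0,0,0,0.001,0,0,0,0,0.001,0]';python3 -m jog '[0,0,0,0.001,0,0,0,0,0.001,0]'
```

```text
time: 24.38
position: [0.613, -0.1948, 0.2548]
tool_rot: [0.084, 0.996, -0.001, 0.001]
ft_force: [-4.6, 0.6, 14.6]
grip_width: 0.0006
grip_force: 7.3
time: 24.62
position: [0.613, -0.1948, 0.2548]
tool_rot: [0.084, 0.996, -0.001, 0.001]
ft_force: [-7.0, 3.6, 21.7]
grip_width: 0.0004
grip_force: 11.0
```

Stopped at 0.2548 with the force rising: the plate bears on the board. Hold briefly, lift off and look.

```bash
python3 -m jog '[0,0,0,0,0,0,0,0,-0.002,0,0,0,0,-0.004,0,0,0,0,-0.02,0,0,0,0,-0.03,0,0,0,0,-0.04,0,0,0,0,-0.03,0,0,0,0,0,0,0,0.03,0,0,0,0,0.04,0,0,0,0,0.04,0,0,0,0,0.04,0,0,0,0,0.03,0,0,0,0,0,0,0,0]'; python3 - <<'E'
from m import *
S=robot.camera("side");T=robot.camera("top")
cv2.imwrite("pics/i.png",np.hstack([cv2.resize(S[180:380,300:500],(500,500)),cv2.resize(T[120:270,390:480],(300,500))]))
E
```

```text
time: 26.38
position: [0.433, -0.1632, 0.3746]
tool_rot: [0.085, 0.996, 0.001, -0.002]
ft_force: [-0.1, -0.5, 1.3]
grip_width: 0.0008
grip_force: 0.0
```

View pics/i.png

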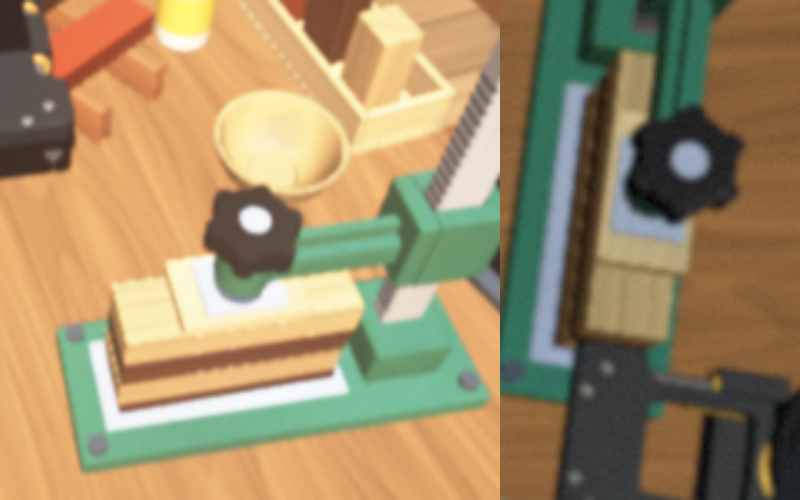

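The plate lies flat on the board, which is centred on the stack; bowl and other boards are untouched and the arm is clear.

```bash
python3 -c "
from rig import robot
print(robot.hand_in())"
```

```text
the job is handed in; nothing more can be done
None
```

The maple board lies centred on the stack with the pressure plate down on it, the other boards and the bowl are where they were, and the job is handed in; `hand_in()` returned no verdict.

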